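# Change over the full alloy tub and the bottle in a dental bench rack

### The arm

A 6-joint arm with a two-finger parallel gripper is mounted at the origin on the work surface. World frame = base frame: x ahead of the robot, y to its left, z up, the work surface at z = 0. Lengths are in m, angles in rad, forces in N, time in s.
With the tool pointing down it reaches from about 0.3 to 0.875 m from the base axis. Payload 6.4 kg.
Tool frame: the origin (TCP) lies midway between the tips of the shut fingers; the grasp point (between the pads) lies 19 mm behind it; z points along the fingers, y is the line along which they close (so a half turn about z gives the same grasp; the last joint's range is limited). The gripper opens to 85 mm and grips with 20 to 120 N. Pads are 22 mm wide; open, the fingers measure 114 mm over their backs; the gripper's body (76 mm by 85 mm) begins 54 mm behind the grasp point. The pads swing forward as they close: fully open they stand 13 mm farther back than shut.
Start: joints at [1.041, 0.181, 1.607, -0, 1.354, -0.206], TCP at [0.183, 0.545, 0.231] pointing down, gripper open.
Joint ranges: [-2.99, 2.99], [-0.89, 2.07], [0.3, 2.58], [-1.14, 4.28], [0, 2.63], [-3.12, 3.12]. Speed limits (rad/s): [2.57, 2.57, 3.01, 3.14, 3.14, 3.14].

### API

Orientations are given as a unit quaternion [w, x, y, z].
In Python, from bench import status, camera, ctrl gives the robot as it stands. The module is installed in compiled form; this text tells all that it offers.
- The arm moves only by the shell command python3 -m handwheel 'ROWS'. ROWS is JSON, a list that holds one entry, the list of rows, each a list of 7 numbers: the opening, from -1 (shut) to 1 (fully open), then the shift along the tool's x, y, z in cm, then the turn, a rotation vector about the tool's x, y, z in degrees. A call has 1 to 10 rows; each row is the pose to reach, as a shift and turn from the pose commanded when the call began, along the tool's axes at that moment; what a row does not reach only later rows make up. A row lasts 1/8 s, in which the tool goes at most 62.5 mm and 10.7 degrees, less where a joint would pass 70% of its speed; a pose out of reach is approached as far as the arm can. A call with a gripper value outside its range is refused whole. The fingers move at their own pace and stop on an object; the grip force is fixed at half the most. Time passes only in rows, so rows that repeat a pose let the fingers close. It gives the time, the measured TCP pose, the force, the opening and the grip force at its end, in the units of the state.
- status.get_obs(): the state, without advancing time (a new reading comes with each control period).
- camera(name): name is "scene" or "top" or "wrist"; returns a dict with "frame" (480x640x3 uint8, blue, green, red), "depth" (480x640 float32, m along the optical axis (not along the pixel's ray), 0 where there is no reading), "fx", "fy", "cx", "cy" (pixels), "extrinsics" (4x4, takes a point from camera to world coordinates); the wrist camera has in their place "hand_eye" (4x4, takes a point from camera to tool coordinates, whose origin is the TCP and whose axes are the flange's). Camera axes: x right, y down, z forward; pixel columns grow to the right and rows downward; lengths in m; the calibration is good to about 2 mm. A picture is of the moment at which its call begins: read the wrist's pose just before it.
- ctrl.hand_in(): hands the job in; it is judged then, once.
The state is a dict: "time_s": time; "q": joint angles; "dq": joint speeds; "joint_efforts": joint torques, N m; "eef_pos": TCP position; "eef_rot": TCP orientation; "wrist_force": force on the tool from outside, world axes, zero at the start; "torque": the same for the moment, N m; "opening": opening from 0.0 (shut) to 1.0 (fully open); "grasp_force": force on a finger pad.
Only numpy, scipy, OpenCV 4.12 (cv2) and the standard library are available. Lean on these libraries where they do the work, as an engineer would, in place of code of your own. Each camera call takes 0.05 s, during which the arm holds its last target. There are 200 camera calls.

### The job

Casting is next, so the full tub of alloy should be in the front row of the rack: heft the three like square tubs of the rear row to find the one that is full, then have it and the tall round bottle of the front row change places, each standing upright in the well that the other had. The nearly empty tubs end in their own wells and the jar, the crucible and the things on the bench are left alone; set everything down gently, without tipping or dropping anything.

Things in the scene. Friction and masses are not known exactly. Their poses are not given: they have to be found in the camera images.
- rack: Fixed stepped bench rack, white sheet steel, 192 mm deep (x), 280 wide (y), 2 rows of 3 wells. Origin: centre of its underside, on the bench; x points from front row (near the robot) to rear row, z up. All wells are taken: 3 tubs in the rear row; bottle, jar, crucible in any order in the front row. The bench 160 to 300 mm from the origin on its right (-y) is clear, to stand a thing down meanwhile.
- front_well (a point): Middle well of the rack's front row: centre of its floor, 6 mm above the bench; axes as the rack's. Wells are 62 x 62 mm and 10 mm deep; the row's other two lie 92 mm either way along y.
- rear_well (a point): Middle well of the rack's raised rear row: centre of its floor, 46 mm above the bench, 96 mm behind the front row's; axes as the rack's. The other two lie 92 mm either way along y; same well size.
- tub_a_center (a point): One of three like closed opaque tubs in the rear row: white square body 52 x 52 x 52 mm, sides along the rack's (0.1 rad), grey round lid 47 mm wide, 14 mm tall. Any one is full (0.45-0.6 kg), the others nearly empty (0.1-0.2 kg); only weight tells. Load shifts 2 mm inside. Point: centre, 33 mm above its underside. Grip the flat sides 0-10 mm above centre; 34 mm free to neighbours along the row.
- tub_b_center (a point): One of three like closed opaque tubs in the rear row: white square body 52 x 52 x 52 mm, sides along the rack's (0.1 rad), grey round lid 47 mm wide, 14 mm tall. Any one is full (0.45-0.6 kg), the others nearly empty (0.1-0.2 kg); only weight tells. Load shifts 2 mm inside. Point: centre, 33 mm above its underside. Grip the flat sides 0-10 mm above centre; 34 mm free to neighbours along the row.
- tub_c_center (a point): One of three like closed opaque tubs in the rear row: white square body 52 x 52 x 52 mm, sides along the rack's (0.1 rad), grey round lid 47 mm wide, 14 mm tall. Any one is full (0.45-0.6 kg), the others nearly empty (0.1-0.2 kg); only weight tells. Load shifts 2 mm inside. Point: centre, 33 mm above its underside. Grip the flat sides 0-10 mm above centre; 34 mm free to neighbours along the row.
- bottle_center (a point): Closed amber glass bottle, round, 42 mm diameter, straight for the lower 62 mm, then a shoulder and a black cap 27 mm wide; 88 mm tall, 0.12-0.2 kg, upright in a front-row well. Point: on its axis, half-way up, 44 mm above its underside; z up. Grip at this height or up to 8 mm above.
- jar_center (a point): Bystander: squat white lidded jar, 57 mm diameter, 48 mm tall, in a well of the front row. Point: its centre, 24 mm above its underside.
- crucible_center (a point): Bystander: open white ceramic casting crucible, 56 mm across the mouth, 42 mm tall, in a well of the front row. Point: its centre, 21 mm above its underside.
- cast: Bystander: plaster dental cast, about 62 x 62 mm and 29 mm tall, on the bench to the left of the rack. Origin: under its middle.
- casting_ring: Bystander: steel casting ring, 60 mm diameter, 55 mm tall, on the bench to the left of the rack. Origin: centre of its underside.
There are look-alikes about, which are no part of the job. What is shaped like the part that bears tub_c_center but green is not meant.

How it is judged:
By the outcome, as a careful person would: the job done as asked, in the order asked, and still so for the second after the job is handed in, with the robot touching nothing.
It also fails if it takes over 72 s, if anything falls off the work surface, if the arm or the gripper's body presses on something with over 40 N, if the wrist force passes 120 N, or if a joint passes its speed limit or range.

## Working session

There is one attempt and no reset: what is moved stays moved. The work goes in short steps, Python scripts to look and compute and a shell command to move; the robot and the scene stay as the last step left them, time stands still between calls to the robot, and variables do not carry over. Pictures are saved under pics/ and viewed, at most 10 in all, crops included, and the job is handed in when it is done.

```bash
mkdir -p pics; python3 - <<'E'
from bench import status,camera
import cv2,numpy as np
o=status.get_obs();print(o)
for n in("scene","top"):
    c=camera(n);cv2.imwrite(f"pics/{n}0.png",c["frame"]);np.savez(f"{n}0.npz",**c)
    print(n,c["fx"],c["fy"],c["cx"],c["cy"],np.round(c["extrinsics"],4).tolist())
c=camera("wrist");print(np.round(c["hand_eye"],4).tolist())
E
```

```text
{'time_s': 0.0, 'q': array([ 1.04067404e+00,  1.81557306e-01,  1.60800856e+00, -2.57683132e-06,
        1.35379653e+00, -2.06253847e-01]), 'dq': array([-0.0029014 ,  0.00096864, -0.00115498, -0.00167575, -0.00070283,
       -0.0003417 ]), 'joint_efforts': array([ 7.71857431e-04, -4.44874334e+01, -3.51335657e+01, -1.67115695e-04,
        9.34382697e-03,  2.92984862e-05]), 'eef_pos': array([0.18265905, 0.54463265, 0.23037474]), 'eef_rot': array([-3.17314125e-04,  1.61227082e-01,  9.86916939e-01, -8.26020931e-04]), 'wrist_force': array([ 0.18408862, -0.41143646, -0.901372  ]), 'torque': array([ 0.02755473, -0.03257727,  0.01935904]), 'grasp_force': 0.0, 'opening': 1.0022871949275571}
scene 521.4159965078591 521.4159965078591 321.02575463759825 233.88761889176095 [[0.2745, 0.6436, -0.7144, 1.2624], [0.9616, -0.1854, 0.2024, -0.0566], [-0.0022, -0.7425, -0.6698, 0.726], [0.0, 0.0, 0.0, 1.0]]
top 457.13279926698306 457.13279926698306 324.4947679355123 244.1976515088962 [[-0.0275, -0.9972, 0.0695, 0.5366], [-0.9995, 0.0283, 0.011, 0.1247], [-0.013, -0.0691, -0.9975, 0.8845], [0.0, 0.0, 0.0, 1.0]]
[[-0.0003, -0.9585, -0.2849, 0.0724], [1.0, -0.0002, -0.0001, 0.001], [0.0, -0.2849, 0.9585, -0.1417], [0.0, 0.0, 0.0, 1.0]]
```

View pics/top0.png

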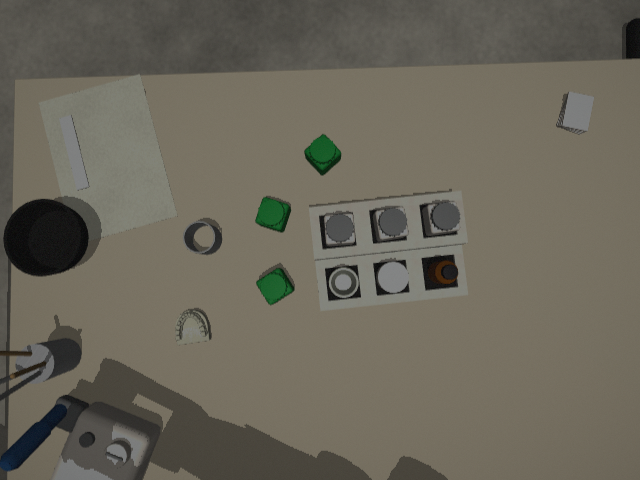

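View pics/scene0.png

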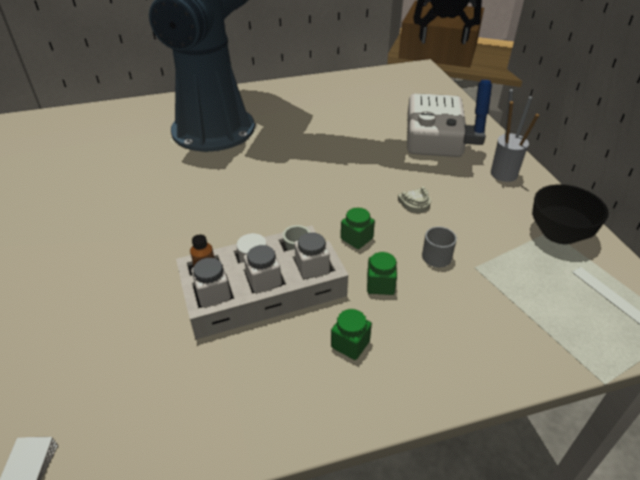

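The top view shows three grey-lidded white tubs at (340,229), (392,221) and (445,215). The front row has the crucible (343,282), jar (392,276) and bottle (447,271). The green tubs at (323,154), (273,213) and (275,286) are look-alikes by colour. The white/grey ones standing in the rack's rear row fit the description.

```bash
cat > h.py <<'E'
import numpy as np,cv2
def ray(c,u,v):
    E=c["extrinsics"];d=E[:3,:3]@np.array([(u-c["cx"])/c["fx"],(v-c["cy"])/c["fy"],1.]);return E[:3,3],d
def plane(c,u,v,z):
    o,d=ray(c,u,v);return o+d*(z-o[2])/d[2]
def tri(r1,r2):
    (o1,d1),(o2,d2)=r1,r2
    s=np.linalg.lstsq(np.c_[d1,-d2],o2-o1,rcond=None)[0]
    a,b=o1+s[0]*d1,o2+s[1]*d2;return (a+b)/2,np.linalg.norm(a-b)
def blobs(m,lo,hi):
    n,_,s,c=cv2.connectedComponentsWithStats(m.astype(np.uint8));return [(np.round(c[i],1),s[i][4],s[i][:4]) for i in range(1,n) if lo<s[i][4]<hi]
def cloud(c):
    v,u=np.mgrid[:480,:640];d=c["depth"];P=np.stack([(u-c["cx"])/c["fx"]*d,(v-c["cy"])/c["fy"]*d,d],-1)
    return P@c["extrinsics"][:3,:3].T+c["extrinsics"][:3,3]
E
python3 - <<'E'
from h import *
t=dict(np.load("top0.npz"));s=dict(np.load("scene0.npz"))
for n,c,box in(("top",t,(300,180,480,320)),("scene",s,(170,220,350,340))):
    x0,y0,x1,y1=box;cv2.imwrite(f"pics/{n}c.png",cv2.resize(c["frame"][y0:y1,x0:x1],None,fx=4,fy=4,interpolation=2))
P=cloud(t)
for u,v in[(340,229),(392,221),(445,215),(343,282),(392,276),(450,271),(365,225),(314,215),(320,300),(430,288)]:
    print((u,v),np.round(P[v,u],4),t["frame"][v,u])
Q=cloud(s)
for u,v in[(208,268),(260,255),(312,242),(200,241),(240,320),(236,271)]: print((u,v),np.round(Q[v,u],4),s["frame"][v,u])
E
python3 -c "
import cv2,numpy as np
a=cv2.imread('pics/topc.png');b=cv2.imread('pics/scenec.png')
a=cv2.resize(a,(720,560));b=b
" 
```

```text
(340, 229) [0.6154 0.1062 0.1133] [80 81 80]
(392, 221) [0.6264 0.0179 0.114 ] [81 82 80]
(445, 215) [ 0.6345 -0.0729  0.1101] [78 78 77]
(343, 282) [0.5244 0.1011 0.0127] [132 133 131]
(392, 276) [0.5334 0.0137 0.0567] [132 132 130]
(450, 271) [ 0.5393 -0.0811  0.0945] [30 29 29]
(365, 225) [0.6273 0.0591 0.0559] [119 128 130]
(314, 215) [0.6486 0.1516 0.0535] [120 128 131]
(320, 300) [0.4918 0.1456 0.018 ] [125 131 131]
(430, 288) [ 0.5084 -0.064   0.0086] [24 23 21]
(208, 268) [ 0.6375 -0.0721  0.113 ] [92 95 90]
(260, 255) [0.6326 0.0154 0.1145] [94 95 93]
(312, 242) [0.6243 0.108  0.113 ] [94 95 93]
(200, 241) [ 0.547  -0.0783  0.0942] [27 29 31]
(240, 320) [ 0.6795 -0.0365  0.0165] [67 72 75]
(236, 271) [ 0.6019 -0.0266  0.0573] [163 176 182]
```

View pics/topc.png

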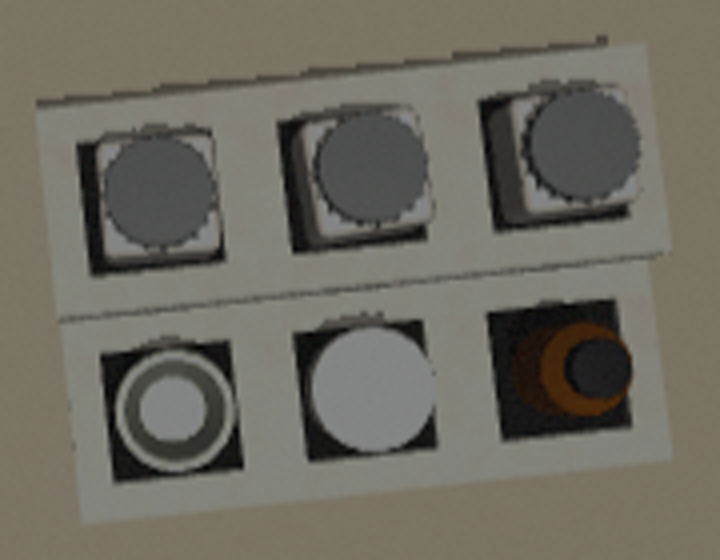

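View pics/scenec.png

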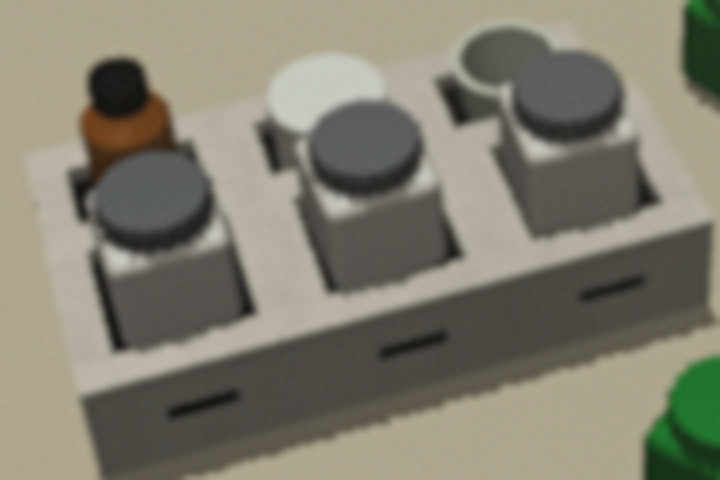

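The crops confirm it. The white grey-lidded tubs in the rear row have lid centres in the top view at about (340,228), (392.7,221.7) and (445.7,215.7). The amber bottle with the black cap at (449.5,272) is in the right front well. The green tubs are excluded.

```bash
python3 - <<'E'
from h import *
t=dict(np.load("top0.npz"));s=dict(np.load("scene0.npz"))
T={'A(l)':((340,228.2),(311.7,243)),'B':((392.7,221.7),(261.2,255.7)),'C(r)':((445.7,215.7),(208.2,269)),'cap':((449.5,272),(199.2,240))}
for k,(a,b) in T.items():
    p,g=tri(ray(t,*a),ray(s,*b)); print(k,'tri',np.round(p,4),'gap',round(g,4),'plane',np.round(plane(t,*a,.112 if k!='cap' else .094),4),np.round(plane(s,*b,.112 if k!='cap' else .094),4))
f=lambda u,v,z:plane(t,300+u/4,180+v/4,z)
FR=[f(*q,.016) for q in[(488,312),(615,299),(632,428),(503,440)]]
FL=[f(*q,.016) for q in[(101,353),(230,340),(243,469),(113,482)]]
r,l=np.mean(FR,0),np.mean(FL,0);e=(l-r);print('FR well',r,'FL',l,'dist',np.linalg.norm(e),'yaw',np.arctan2(-e[0],e[1]))
print('sizes',[np.linalg.norm(FR[i]-FR[i-1]).round(4) for i in range(4)])
y=np.arctan2(-e[0],e[1]);x=np.array([np.cos(y),np.sin(y)]);Y=np.array([-x[1],x[0]])
print('rear wells R,M,L',*[np.round(r[:2]+.096*x+k*.092*Y,4) for k in(0,1,2)])
# rack rear top edge corners
print('rear top corners',f(36,103,.056),f(645,43,.056),f(670,250,.056),f(58,320,.056),'front',f(80,524,.016),f(672,457,.016))
# tub yaws: body top corners z=.098
P=cloud(t)
for k,b in {'A':[(98,133),(212,127),(222,250),(104,260)]}.items():
    q=[f(*w,.098) for w in b];print(k,[np.linalg.norm(q[i]-q[i-1]).round(4) for i in range(4)],np.mean(q,0))
    for i in range(4): d=q[i]-q[i-1];print(np.degrees(np.arctan2(d[1],d[0])))
# rear body edges
for w in[[(98,133),(212,127)],[(212,127),(222,250)],[(305,118),(418,106)],[(418,106),(434,220)],[(330,236),(434,222)],[(520,100),(627,85)],[(627,85),(638,207)],[(532,217),(638,207)]]:
    d=f(*w[1],.098)-f(*w[0],.098);print(w,np.degrees(np.arctan2(d[1],d[0])))
E
```

```text
A(l) tri [0.618  0.1075 0.105 ] gap 0.0031 plane [0.6169 0.1061 0.112 ] [0.6256 0.1071 0.112 ]
B tri [0.6263 0.0169 0.1065] gap 0.0024 plane [0.6254 0.0165 0.112 ] [0.6323 0.0173 0.112 ]
C(r) tri [ 0.6338 -0.0734  0.1075] gap 0.0026 plane [ 0.633  -0.0736  0.112 ] [ 0.6389 -0.0721  0.112 ]
cap tri [ 0.5378 -0.0805  0.0893] gap 0.002 plane [ 0.5377 -0.0803  0.094 ] [ 0.5437 -0.0794  0.094 ]
FR well [ 0.53750454 -0.0823037   0.016     ] FL [0.52308127 0.10138302 0.016     ] dist 0.18425210779865941 yaw 0.0783602495756824
sizes [np.float64(0.0607), np.float64(0.0604), np.float64(0.0612), np.float64(0.061)]
rear wells R,M,L [ 0.6332 -0.0748] [0.626  0.0169] [0.6188 0.1086]
rear top corners [0.66556707 0.16020054 0.056     ] [ 0.68496466 -0.11832017  0.056     ] [ 0.5900598  -0.12503545  0.056     ] [0.56612795 0.15271897 0.056     ] front [0.47111792 0.14619846 0.016     ] [ 0.49502067 -0.13324068  0.016     ]
A [np.float64(0.0552), np.float64(0.0494), np.float64(0.0536), np.float64(0.051)] [0.61855046 0.10623641 0.098     ]
1.1118457299197888
-88.6418985564681
-177.20894743132513
93.23098724099394
[(98, 133), (212, 127)] -88.6418985564681
[(212, 127), (222, 250)] -177.20894743132513
[(305, 118), (418, 106)] -85.56962490111052
[(418, 106), (434, 220)] -174.34707431180422
[(330, 236), (434, 222)] -83.93893079795826
[(520, 100), (627, 85)] -83.63593872741757
[(627, 85), (638, 207)] -177.6212409511297
[(532, 217), (638, 207)] -86.2229668698487
```

```bash
cat > g.py <<'E'
import sys,numpy as np
from scipy.spatial.transform import Rotation as Ro
from bench import status
o=status.get_obs()
x,y,z,deg=map(float,sys.argv[1:5]);f=np.radians(deg)   # deg: world heading of tool y
Y=np.array([np.cos(f),np.sin(f),0]);Z=np.array([0,0,-1.])
Rt=np.c_[np.cross(Y,Z),Y,Z];q=o["eef_rot"];R=Ro.from_quat([q[1],q[2],q[3],q[0]]).as_matrix()
print('t',round(o["time_s"],2),'pos',o["eef_pos"].round(4),'F',np.round(o["wrist_force"],2),'open',round(o["opening"],3),'grip',round(float(o["grasp_force"]),1))
print('shift cm',(R.T@(np.array([x,y,z])-o["eef_pos"])*100).round(2),'turn',Ro.from_matrix(R.T@Rt).as_rotvec(degrees=True).round(2))
E
python3 g.py 0.57 0.02 0.30 94.5
```

```text
t 0.15 pos [0.1827 0.5448 0.2306] F [ 0.72  0.27 -0.38] open 0.997 grip 0.0
shift cm [-53.41 -37.44  -6.9 ] turn [ -0.07  -0.03 -23.05]
```

```bash
python3 -m handwheel '[[[1,-5,-3.5,-1,0,0,-2],[1,-10,-7,-2,0,0,-5],[1,-16,-11,-3,0,0,-8],[1,-21,-15,-4,0,0,-11],[1,-26,-18.5,-5,0,0,-14],[1,-31,-22,-6,0,0,-17],[1,-36,-25.5,-6.9,0,0,-20],[1,-41,-29,-6.9,0,0,-23],[1,-46,-32.5,-6.9,0,0,-23],[1,-50,-35.5,-6.9,0,0,-23]]]'
python3 -m handwheel '[[[1,-2,-1.2,0,0,0,0],[1,-3.2,-1.9,0,0,0,0],[1,-3.2,-1.9,0,0,0,0],[1,-3.2,-1.9,0,0,0,0]]]'
python3 g.py 0.57 0.02 0.30 94.5
python3 - <<'E'
from h import *
from bench import camera,status
o=status.get_obs();c=camera("wrist");np.savez("w0.npz",pos=o["eef_pos"],rot=o["eef_rot"],**c);cv2.imwrite("pics/w0.png",c["frame"])
E
```

```text
time_s: 1.4
eef_pos: [0.5449, 0.0475, 0.3001]
eef_rot: [-0.0, -0.038, 0.999, 0.0]
wrist_force: [0.7, 1.4, -0.3]
opening: 1.004
grasp_force: 0.0
time_s: 1.9
eef_pos: [0.5767, 0.034, 0.3002]
eef_rot: [-0.0, -0.039, 0.999, 0.0]
wrist_force: [0.0, 0.5, -0.8]
opening: 1.004
grasp_force: 0.0
t 1.9 pos [0.5767 0.034  0.3002] F [ 0.05  0.53 -0.76] open 1.004 grip 0.0
shift cm [ 0.78 -1.35  0.02] turn [ 0.02 -0.03  0.02]
```

View pics/w0.png

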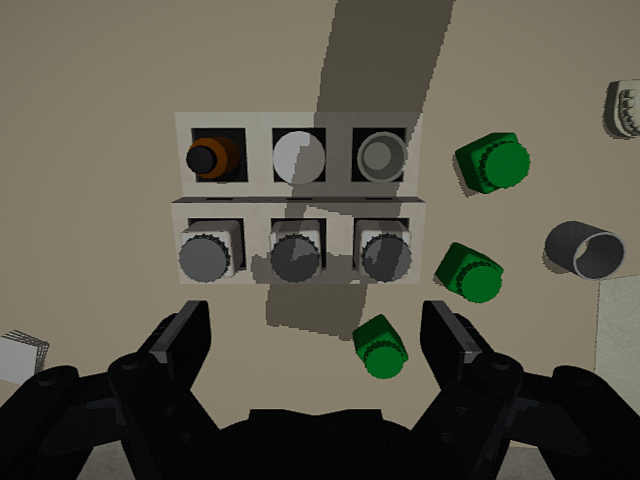

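The wrist view shows the rack well aligned, with lids at about (205,258), (295,258) and (383,257), the cap at (202,161) and front-right well corners near (192,128)–(246,182).

```bash
cat >> h.py <<'E'
def wr(fn):
    from scipy.spatial.transform import Rotation as Ro
    c=dict(np.load(fn));q=c["rot"];T=np.eye(4);T[:3,:3]=Ro.from_quat([q[1],q[2],q[3],q[0]]).as_matrix();T[:3,3]=c["pos"];c["extrinsics"]=T@c["hand_eye"];return c
E
python3 - <<'E'
from h import *
w=wr("w0.npz");t=dict(np.load("top0.npz"))
for k,a,b,z in[('A',(383.5,257),(340,228.2),.112),('B',(294.5,258),(392.7,221.7),.112),('C',(204.5,258.5),(445.7,215.7),.112),('cap',(202,161),(449.5,272),.094)]:
    p,g=tri(ray(w,*a),ray(t,*b));print(k,np.round(p,4),round(g,4),'plane',np.round(plane(w,*a,z),4))
q=[plane(w,*a,.016) for a in[(191.5,128),(245.5,128),(248,182),(193,182)]];print(np.mean(q,0),[np.linalg.norm(q[i]-q[i-1]).round(4) for i in range(4)])
q=[plane(w,*a,.016) for a in[(352,128),(405,128),(407,182),(353,182)]];print(np.mean(q,0))
for a in [(246,219),(240,275),(327,219),(411,219),(272,219),(181,219)]: print('rear well pt',a,plane(w,*a,.056).round(4))
E
```

```text
A [0.6173 0.1062 0.1056] 0.0006 plane [0.615  0.1049 0.112 ]
B [0.6255 0.0169 0.1063] 0.0028 plane [0.6228 0.0184 0.112 ]
C [ 0.6348 -0.0749  0.0995] 0.0037 plane [ 0.6302 -0.0692  0.112 ]
cap [ 0.5385 -0.0804  0.0862] 0.004 plane [ 0.5385 -0.0761  0.094 ]
[ 0.53820321 -0.07932044  0.016     ] [np.float64(0.0612), np.float64(0.0613), np.float64(0.0611), np.float64(0.0652)]
[0.52364167 0.10551574 0.016     ]
rear well pt (246, 219) [ 0.6014 -0.0398  0.056 ]
rear well pt (240, 275) [ 0.6686 -0.0451  0.056 ]
rear well pt (327, 219) [0.5944 0.0495 0.056 ]
rear well pt (411, 219) [0.5871 0.1422 0.056 ]
rear well pt (272, 219) [ 0.5991 -0.0111  0.056 ]
rear well pt (181, 219) [ 0.607  -0.1114  0.056 ]
```

```bash
python3 g.py 0.617 0.106 0.16 94.5;  python3 g.py 0.617 0.106 0.062 94.5
```

```text
t 1.95 pos [0.5767 0.0341 0.3004] F [-0.48  0.6  -0.27] open 0.997 grip 0.0
shift cm [-4.58  6.85 14.04] turn [ 0.01 -0.01  0.03]
t 1.95 pos [0.5767 0.0341 0.3004] F [-0.48  0.6  -0.27] open 0.997 grip 0.0
shift cm [-4.59  6.85 23.84] turn [ 0.01 -0.01  0.03]
```

```bash
python3 -m handwheel '[[[1,-3,4.5,3,0,0,0],[1,-4.6,6.85,7,0,0,0],[1,-4.6,6.85,12,0,0,0],[1,-4.6,6.85,16,0,0,0],[1,-4.6,6.85,19,0,0,0],[1,-4.6,6.85,21,0,0,0],[1,-4.6,6.85,22.5,0,0,0],[1,-4.6,6.85,23.4,0,0,0],[1,-4.6,6.85,23.8,0,0,0],[1,-4.6,6.85,23.8,0,0,0]]]'
python3 g.py 0.617 0.106 0.062 94.5
```

```text
time_s: 3.2
eef_pos: [0.6183, 0.1049, 0.0627]
eef_rot: [0.0, -0.039, 0.999, -0.0]
wrist_force: [0.0, -0.3, -0.0]
opening: 1.0
grasp_force: 0.0
t 3.2 pos [0.6183 0.1049 0.0627] F [ 0.03 -0.27 -0.01] open 1.0 grip 0.0
shift cm [0.12 0.12 0.07] turn [-0.01  0.04 -0.06]
```

```bash
python3 -m handwheel '[[[-1,0.1,0.1,0,0,0,0],[-1,0.1,0.1,0,0,0,0],[-1,0.1,0.1,0,0,0,0],[-1,0.1,0.1,0,0,0,0],[-1,0.1,0.1,0,0,0,0],[-1,0.1,0.1,0,0,0,0]]]'
python3 g.py 0.617 0.106 0.062 94.5
```

```text
time_s: 3.95
eef_pos: [0.6174, 0.1061, 0.0631]
eef_rot: [0.001, -0.039, 0.999, 0.0]
wrist_force: [-0.6, 1.0, 5.2]
opening: 0.601
grasp_force: 63.7
t 3.95 pos [0.6174 0.1061 0.0631] F [-0.59  1.05  5.21] open 0.601 grip 63.7
shift cm [ 0.04 -0.    0.11] turn [ 0.01  0.08 -0.04]
```

```bash
python3 -m handwheel '[[[-1,0,0,-0.3,0,0,0],[-1,0,0,-0.8,0,0,0],[-1,0,0,-1.2,0,0,0],[-1,0,0,-1.5,0,0,0],[-1,0,0,-1.5,0,0,0],[-1,0,0,-1.5,0,0,0],[-1,0,0,-1.5,0,0,0],[-1,0,0,-1.5,0,0,0]]]'
python3 -m handwheel '[[[-1,0,0,0,0,0,0]]]'
```

```text
time_s: 4.95
eef_pos: [0.6168, 0.1058, 0.0772]
eef_rot: [-0.0, -0.039, 0.999, -0.0]
wrist_force: [0.1, 0.0, -1.3]
opening: 0.599
grasp_force: 63.2
time_s: 5.08
eef_pos: [0.6168, 0.1058, 0.0772]
eef_rot: [-0.0, -0.039, 0.999, -0.0]
wrist_force: [0.3, -0.7, -1.2]
opening: 0.603
grasp_force: 63.2
```

```bash
python3 -m handwheel '[[[-1,0,0,0.5,0,0,0],[-1,0,0,0.9,0,0,0],[-1,0,0,1.2,0,0,0],[-1,0,0,1.35,0,0,0],[-1,0,0,1.45,0,0,0],[-1,0,0,1.45,0,0,0],[1,0,0,1.45,0,0,0],[1,0,0,1.45,0,0,0],[1,0,0,1.45,0,0,0],[1,0,0,1.45,0,0,0]]]'
python3 g.py 0.6255 0.017 0.062 94.5
```

```text
time_s: 6.32
eef_pos: [0.6169, 0.1057, 0.0627]
eef_rot: [0.0, -0.039, 0.999, -0.0]
wrist_force: [0.3, -0.3, -0.4]
opening: 0.999
grasp_force: 0.0
t 6.33 pos [0.6169 0.1057 0.0627] F [ 0.33 -0.34 -0.44] open 0.999 grip 0.0
shift cm [-0.17 -8.91  0.08] turn [-0.01  0.   -0.06]
```

```bash
python3 -m handwheel '[[[1,0,0,-3,0,0,0],[1,0,0,-7,0,0,0],[1,-0.1,-2,-8,0,0,0],[1,-0.2,-6,-8,0,0,0],[1,-0.2,-8.9,-8,0,0,0],[1,-0.2,-8.9,-7,0,0,0],[1,-0.2,-8.9,-4,0,0,0],[1,-0.2,-8.9,-1.5,0,0,0],[1,-0.2,-8.9,0,0,0,0],[1,-0.2,-8.9,0,0,0,0]]]'
python3 g.py 0.6255 0.017 0.062 94.5
```

```text
time_s: 7.58
eef_pos: [0.6244, 0.0177, 0.0609]
eef_rot: [-0.002, -0.039, 0.999, 0.0]
wrist_force: [-0.6, 0.5, -0.5]
opening: 1.003
grasp_force: 0.0
t 7.58 pos [0.6244 0.0177 0.0609] F [-0.65  0.45 -0.46] open 1.003 grip 0.0
shift cm [-0.1  -0.08 -0.11] turn [ 0.05 -0.19 -0.04]
```

```bash
python3 -m handwheel '[[[-1,0,0,0,0,0,0],[-1,0,0,0,0,0,0],[-1,0,0,0,0,0,0],[-1,0,0,0,0,0,0],[-1,0,0,0,0,0,0],[-1,0,0,0,0,0,0]]]'
python3 -m handwheel '[[[-1,0,0,-0.3,0,0,0],[-1,0,0,-0.8,0,0,0],[-1,0,0,-1.2,0,0,0],[-1,0,0,-1.5,0,0,0],[-1,0,0,-1.5,0,0,0],[-1,0,0,-1.5,0,0,0],[-1,0,0,-1.5,0,0,0],[-1,0,0,-1.5,0,0,0],[-1,0,0,-1.5,0,0,0]]]'
```

```text
time_s: 8.32
eef_pos: [0.6271, 0.0171, 0.0645]
eef_rot: [0.002, -0.039, 0.999, -0.0]
wrist_force: [0.4, 0.5, 5.1]
opening: 0.602
grasp_force: 62.3
time_s: 9.45
eef_pos: [0.6257, 0.0173, 0.0777]
eef_rot: [-0.0, -0.039, 0.999, 0.0]
wrist_force: [0.2, -0.6, -1.7]
opening: 0.604
grasp_force: 61.7
```

```bash
python3 -m handwheel '[[[-1,0,0,0.5,0,0,0],[-1,0,0,0.9,0,0,0],[-1,0,0,1.2,0,0,0],[-1,0,0,1.35,0,0,0],[-1,0,0,1.45,0,0,0],[-1,0,0,1.45,0,0,0],[1,0,0,1.45,0,0,0],[1,0,0,1.45,0,0,0],[1,0,0,1.45,0,0,0],[1,0,0,1.45,0,0,0]]]'
python3 g.py 0.6335 -0.0735 0.062 94.5
```

```text
time_s: 10.7
eef_pos: [0.6258, 0.0172, 0.0632]
eef_rot: [-0.0, -0.039, 0.999, 0.0]
wrist_force: [-0.7, 0.2, -0.1]
opening: 1.001
grasp_force: 0.0
t 10.7 pos [0.6258 0.0172 0.0632] F [-0.66  0.17 -0.14] open 1.001 grip 0.0
shift cm [-0.07 -9.1   0.12] turn [ 0.   -0.   -0.05]
```

```bash
python3 -m handwheel '[[[1,0,0,-3,0,0,0],[1,0,0,-7,0,0,0],[1,-0.1,-2,-8,0,0,0],[1,-0.1,-6,-8,0,0,0],[1,-0.1,-9.1,-8,0,0,0],[1,-0.1,-9.1,-7,0,0,0],[1,-0.1,-9.1,-4,0,0,0],[1,-0.1,-9.1,-1.5,0,0,0],[1,-0.1,-9.1,0,0,0,0],[1,-0.1,-9.1,0,0,0,0]]]'
python3 -m handwheel '[[[-1,0,0,0,0,0,0],[-1,0,0,0,0,0,0],[-1,0,0,0,0,0,0],[-1,0,0,0,0,0,0],[-1,0,0,0,0,0,0],[-1,0,0,0,0,0,0]]]'
python3 g.py 0.6335 -0.0735 0.062 94.5
```

```text
time_s: 11.95
eef_pos: [0.6325, -0.0727, 0.0614]
eef_rot: [-0.002, -0.039, 0.999, 0.001]
wrist_force: [0.3, 0.8, 0.3]
opening: 1.001
grasp_force: 0.0
time_s: 12.7
eef_pos: [0.635, -0.0735, 0.065]
eef_rot: [0.001, -0.039, 0.999, -0.0]
wrist_force: [1.3, 0.7, 5.5]
opening: 0.601
grasp_force: 65.0
t 12.7 pos [ 0.635  -0.0735  0.065 ] F [1.27 0.74 5.45] open 0.601 grip 65.0
shift cm [0.16 0.01 0.3 ] turn [-0.04  0.16 -0.05]
```

```bash
python3 -m handwheel '[[[-1,0,0,-0.3,0,0,0],[-1,0,0,-0.8,0,0,0],[-1,0,0,-1.2,0,0,0],[-1,0,0,-1.5,0,0,0],[-1,0,0,-1.5,0,0,0],[-1,0,0,-1.5,0,0,0],[-1,0,0,-1.5,0,0,0],[-1,0,0,-1.5,0,0,0],[-1,0,0,-1.5,0,0,0]]]'
python3 g.py 0.6335 -0.0735 0.062 94.5
```

```text
time_s: 13.82
eef_pos: [0.6338, -0.0734, 0.0782]
eef_rot: [-0.0, -0.039, 0.999, -0.0]
wrist_force: [0.0, 0.1, -5.1]
opening: 0.603
grasp_force: 63.8
t 13.82 pos [ 0.6338 -0.0734  0.0782] F [ 0.03  0.07 -5.05] open 0.603 grip 63.8
shift cm [ 0.03 -0.01  1.62] turn [-0.   -0.   -0.05]
```

Tub C is full: 5 N against 1.2 N for A and 1.7 N for B. I'll park it on the clear bench to the right.

```bash
python3 g.py 0.603 -0.212 0.02 94.5
```

```text
t 13.82 pos [ 0.6338 -0.0734  0.0782] F [ 0.03  0.07 -5.05] open 0.603 grip 63.8
shift cm [  4.14 -13.58   5.82] turn [-0.   -0.   -0.05]
```

```bash
python3 -m handwheel '[[[-1,0,0,-1,0,0,0],[-1,0,0,-3,0,0,0],[-1,0.5,-1,-4,0,0,0],[-1,1.3,-3.5,-4,0,0,0],[-1,2.5,-7,-4,0,0,0],[-1,3.5,-10.5,-4,0,0,0],[-1,4,-12.8,-4,0,0,0],[-1,4.1,-13.5,-3,0,0,0],[-1,4.1,-13.5,-0.5,0,0,0],[-1,4.1,-13.5,1.5,0,0,0]]]'
python3 -m handwheel '[[[-1,0,0,1.2,0,0,0],[-1,0,0,2.2,0,0,0],[-1,0,0,3,0,0,0],[-1,0,0,3.5,0,0,0],[-1,0,0,3.5,0,0,0],[-1,0,0,3.5,0,0,0]]]'
python3 g.py 0.603 -0.212 0.02 94.5
```

```text
time_s: 15.08
eef_pos: [0.603, -0.21, 0.0616]
eef_rot: [-0.001, -0.039, 0.999, 0.001]
wrist_force: [0.2, -0.3, -5.3]
opening: 0.598
grasp_force: 63.9
time_s: 15.82
eef_pos: [0.6038, -0.2114, 0.0288]
eef_rot: [0.0, -0.039, 0.999, -0.0]
wrist_force: [-0.0, -0.1, -4.5]
opening: 0.6
grasp_force: 63.8
t 15.82 pos [ 0.6038 -0.2114  0.0288] F [-0.01 -0.14 -4.5 ] open 0.6 grip 63.8
shift cm [ 0.08 -0.05  0.88] turn [-0.03  0.04 -0.06]
```

```bash
python3 -m handwheel '[[[-1,0,0,0.3,0,0,0],[-1,0,0,0.6,0,0,0],[-1,0,0,0.7,0,0,0],[-1,0,0,0.8,0,0,0],[-1,0,0,0.9,0,0,0],[-1,0,0,0.9,0,0,0]]]'
```

```text
time_s: 16.58
eef_pos: [0.6033, -0.2112, 0.0192]
eef_rot: [-0.0, -0.039, 0.999, 0.0]
wrist_force: [-0.7, -0.1, -4.8]
opening: 0.603
grasp_force: 63.8
```

```bash
python3 -m handwheel '[[[-1,0,0,0.1,0,0,0],[-1,0,0,0.1,0,0,0]]]';python3 -m handwheel '[[[-1,0,0,0.1,0,0,0],[-1,0,0,0.1,0,0,0]]]'
```

```text
time_s: 16.82
eef_pos: [0.6035, -0.2113, 0.019]
eef_rot: [0.0, -0.039, 0.999, -0.0]
wrist_force: [-3.3, 1.8, 2.8]
opening: 0.601
grasp_force: 64.5
time_s: 17.08
eef_pos: [0.6035, -0.2112, 0.019]
eef_rot: [-0.0, -0.039, 0.999, -0.0]
wrist_force: [-7.7, 4.0, 10.8]
opening: 0.6
grasp_force: 65.7
```

```bash
python3 -m handwheel '[[[1,0,0,-0.1,0,0,0],[1,0,0,-0.1,0,0,0],[1,0,0,-0.1,0,0,0],[1,0,0,-0.1,0,0,0],[1,0,0,-2,0,0,0],[1,0,0,-6,0,0,0],[1,0,0,-10,0,0,0],[1,0,0,-11,0,0,0],[1,0,0,-11,0,0,0]]]'
python3 g.py 0.538 -0.08 0.031 94.5
```

```text
time_s: 18.2
eef_pos: [0.6039, -0.2114, 0.1285]
eef_rot: [0.001, -0.039, 0.999, -0.001]
wrist_force: [0.3, 1.0, -1.1]
opening: 0.997
grasp_force: 0.0
t 18.2 pos [ 0.6039 -0.2114  0.1285] F [ 0.27  1.   -1.13] open 0.997 grip 0.0
shift cm [ 5.57 13.63  9.72] turn [-0.07  0.1  -0.05]
```

```bash
python3 -m handwheel '[[[1,1.5,4,0,0,0,0],[1,3.5,9,0,0,0,0],[1,5,12.5,0,0,0,0],[1,5.6,13.6,0,0,0,0],[1,5.6,13.6,0,0,0,0],[1,5.6,13.6,0,0,0,0]]]'
python3 g.py 0.538 -0.08 0.031 94.5
python3 - <<'E'
from h import *
from bench import camera,status
o=status.get_obs();c=camera("top");cv2.imwrite("pics/t1.png",c["frame"]);np.savez("t1.npz",**c)
c2=camera("scene");a=c["frame"][170:330,290:540];b=c2["frame"][200:400,120:370]
cv2.imwrite("pics/m1.png",np.hstack([cv2.resize(a,(400,256)),cv2.resize(b,(320,256))]))
E
```

```text
time_s: 18.95
eef_pos: [0.5376, -0.0811, 0.1271]
eef_rot: [0.0, -0.038, 0.999, -0.0]
wrist_force: [-0.5, -0.2, -0.4]
opening: 1.005
grasp_force: 0.0
t 18.95 pos [ 0.5376 -0.0811  0.1271] F [-0.49 -0.21 -0.4 ] open 1.005 grip 0.0
shift cm [-0.04  0.11  9.61] turn [-0.03  0.01 -0.1 ]
```

View pics/m1.png

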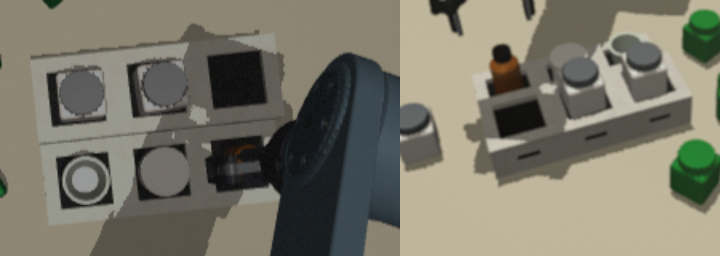

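Left half: tubs A and B are seated and the rear-right well is empty at about (238,79). Right half: tub C stands upright on the bench at (413,130) and the bottle is untouched. The rows for going down on the bottle follow, along with a measurement of the empty well.

```bash
python3 - <<'E'
from h import *
c=dict(np.load("t1.npz"));g=cv2.cvtColor(c["frame"],6)
m=np.zeros_like(g);m[190:250,410:465]=(g[190:250,410:465]<45)
for b in blobs(m,200,3000): print(b)
n=cv2.findContours(m,0,2)[0];k=max(n,key=cv2.contourArea);r=cv2.minAreaRect(k);print(r)
q=[plane(c,*p,.056) for p in cv2.boxPoints(r)];print(np.mean(q,0),[np.linalg.norm(q[i]-q[i-1]).round(4) for i in range(4)])
E
python3 -m handwheel '[[[1,0,0.1,4,0,0,0],[1,0,0.1,7,0,0,0],[1,0,0.1,8.5,0,0,0],[1,0,0.1,9.3,0,0,0],[1,0,0.1,9.6,0,0,0],[1,0,0.1,9.6,0,0,0]]]'
python3 g.py 0.538 -0.08 0.031 94.5
```

```text
(array([437.5, 219.3]), np.int32(1076), array([420, 202,  36,  36], dtype=int32))
((437.52435302734375, 219.21949768066406), (32.79816818237305, 33.01903533935547), 83.6598129272461)
[ 0.63407111 -0.07284674  0.056     ] [np.float64(0.0599), np.float64(0.0601), np.float64(0.0599), np.float64(0.0598)]
time_s: 19.8
eef_pos: [0.5375, -0.0792, 0.032]
eef_rot: [0.001, -0.039, 0.999, -0.0]
wrist_force: [0.6, 0.3, -0.9]
opening: 0.996
grasp_force: 0.0
t 19.8 pos [ 0.5375 -0.0792  0.032 ] F [ 0.58  0.35 -0.92] open 0.996 grip 0.0
shift cm [-0.04 -0.08  0.1 ] turn [-0.03  0.06 -0.05]
```

```bash
python3 -m handwheel '[[[-1,0,0,0,0,0,0],[-1,0,0,0,0,0,0],[-1,0,0,0,0,0,0],[-1,0,0,0,0,0,0],[-1,0,0,0,0,0,0],[-1,0,0,0,0,0,0],[-1,0,0,0,0,0,0]]]'
python3 -m handwheel '[[[-1,0,0,-0.3,0,0,0],[-1,0,0,-1,0,0,0],[-1,0,0,-3,0,0,0],[-1,0,0,-6,0,0,0],[-1,0,0,-8,0,0,0],[-1,0,0,-8,0,0,0],[-1,0,0,-8,0,0,0]]]'
python3 g.py 0.634 -0.073 0.08 94.5
```

```text
time_s: 20.68
eef_pos: [0.5376, -0.0792, 0.032]
eef_rot: [0.001, -0.039, 0.999, -0.0]
wrist_force: [-0.8, -1.0, 6.2]
opening: 0.478
grasp_force: 61.1
time_s: 21.55
eef_pos: [0.5363, -0.0787, 0.1104]
eef_rot: [-0.001, -0.039, 0.999, 0.0]
wrist_force: [0.4, -0.4, -1.0]
opening: 0.48
grasp_force: 60.6
t 21.55 pos [ 0.5363 -0.0787  0.1104] F [ 0.39 -0.38 -0.96] open 0.48 grip 60.6
shift cm [-9.79 -0.19  3.03] turn [ 0.03 -0.07 -0.05]
```

```bash
python3 -m handwheel '[[[-1,-1.5,0,0,0,0,0],[-1,-4.5,-0.1,0,0,0,0],[-1,-7.5,-0.2,0,0,0,0],[-1,-9.3,-0.2,0,0,0,0],[-1,-9.8,-0.2,0.5,0,0,0],[-1,-9.8,-0.2,1.5,0,0,0],[-1,-9.8,-0.2,2.5,0,0,0],[-1,-9.8,-0.2,3,0,0,0],[-1,-9.8,-0.2,3,0,0,0]]]'
python3 -m handwheel '[[[-1,0,0,0.3,0,0,0],[-1,0,0,0.5,0,0,0],[-1,0,0,0.6,0,0,0],[-1,0,0,0.6,0,0,0]]]'
python3 g.py 0.634 -0.073 0.072 94.5
```

```text
time_s: 22.68
eef_pos: [0.6341, -0.0733, 0.0806]
eef_rot: [-0.001, -0.039, 0.999, 0.0]
wrist_force: [-0.3, -0.2, -1.0]
opening: 0.473
grasp_force: 60.6
time_s: 23.18
eef_pos: [0.6348, -0.0733, 0.0753]
eef_rot: [-0.0, -0.039, 0.999, 0.0]
wrist_force: [-0.6, 0.0, -1.8]
opening: 0.475
grasp_force: 60.6
t 23.18 pos [ 0.6348 -0.0733  0.0753] F [-0.64  0.04 -1.77] open 0.475 grip 60.6
shift cm [0.08 0.04 0.33] turn [ 0.   -0.   -0.05]
```

```bash
python3 -m handwheel '[[[-1,0,0,0.1,0,0,0],[-1,0,0,0.2,0,0,0],[-1,0,0,0.2,0,0,0]]]';python3 -m handwheel '[[[-1,0,0,0.1,0,0,0],[-1,0,0,0.1,0,0,0]]]'
```

```text
time_s: 23.55
eef_pos: [0.6347, -0.0733, 0.0732]
eef_rot: [-0.0, -0.039, 0.999, 0.0]
wrist_force: [0.7, -0.4, -1.7]
opening: 0.473
grasp_force: 60.6
time_s: 23.8
eef_pos: [0.6347, -0.0733, 0.0722]
eef_rot: [-0.0, -0.039, 0.999, 0.0]
wrist_force: [-1.2, -0.2, -0.5]
opening: 0.478
grasp_force: 60.6
```

```bash
python3 -m handwheel '[[[-1,0,0,0.05,0,0,0],[-1,0,0,0.05,0,0,0],[1,0,0,0.05,0,0,0],[1,0,0,0.05,0,0,0],[1,0,0,0.05,0,0,0],[1,0,0,0.05,0,0,0]]]'
python3 -m handwheel '[[[1,0,0,-1.5,0,0,0],[1,0,0,-4,0,0,0],[1,0,0,-8,0,0,0],[1,0,0,-9,0,0,0],[1,0,0,-9,0,0,0]]]'
python3 g.py 0.6035 -0.2113 0.019 94.5
```

```text
time_s: 24.55
eef_pos: [0.6348, -0.0733, 0.0718]
eef_rot: [0.0, -0.039, 0.999, 0.0]
wrist_force: [-0.8, -0.3, 0.1]
opening: 1.0
grasp_force: 0.0
time_s: 25.18
eef_pos: [0.6354, -0.0735, 0.163]
eef_rot: [0.001, -0.039, 0.999, -0.0]
wrist_force: [-0.8, 0.6, -0.7]
opening: 0.999
grasp_force: 0.0
t 25.18 pos [ 0.6354 -0.0735  0.163 ] F [-0.78  0.6  -0.69] open 0.999 grip 0.0
shift cm [  4.28 -13.48  14.4 ] turn [-0.05  0.12 -0.05]
```

```bash
python3 -m handwheel '[[[1,1.3,-4,0,0,0,0],[1,2.8,-9,0,0,0,0],[1,4,-12.5,1,0,0,0],[1,4.3,-13.5,3,0,0,0],[1,4.3,-13.5,5,0,0,0],[1,4.3,-13.5,8,0,0,0],[1,4.3,-13.5,11,0,0,0],[1,4.3,-13.5,13,0,0,0],[1,4.3,-13.5,14,0,0,0],[1,4.3,-13.5,14.3,0,0,0]]]'
python3 -m handwheel '[[[1,0,0,0,0,0,0],[-1,0,0,0,0,0,0],[-1,0,0,0,0,0,0],[-1,0,0,0,0,0,0],[-1,0,0,0,0,0,0],[-1,0,0,0,0,0,0],[-1,0,0,0,0,0,0]]]'
python3 g.py 0.6035 -0.2113 0.019 94.5
```

```text
time_s: 26.42
eef_pos: [0.6025, -0.2107, 0.0183]
eef_rot: [-0.0, -0.039, 0.999, 0.0]
wrist_force: [0.6, -0.3, 0.8]
opening: 1.002
grasp_force: 0.0
time_s: 27.3
eef_pos: [0.6032, -0.2116, 0.02]
eef_rot: [0.001, -0.039, 0.999, -0.0]
wrist_force: [-0.3, 1.3, 5.2]
opening: 0.603
grasp_force: 65.0
t 27.3 pos [ 0.6032 -0.2116  0.02  ] F [-0.27  1.26  5.2 ] open 0.603 grip 65.0
shift cm [-0.03  0.03  0.1 ] turn [-0.06  0.09 -0.05]
```

```bash
python3 -m handwheel '[[[-1,0,0,-0.3,0,0,0],[-1,0,0,-1,0,0,0],[-1,0,0,-3,0,0,0],[-1,0,0,-6,0,0,0],[-1,0,0,-7.5,0,0,0],[-1,0,0,-8,0,0,0],[-1,0,0,-8,0,0,0]]]'
python3 g.py 0.538 -0.0805 0.04 94.5
python3 - <<'E'
from h import *
from bench import camera
c=camera("top");f=c["frame"];g=cv2.cvtColor(f,6)
s=camera("scene")["frame"]
cv2.imwrite("pics/m2.png",np.hstack([cv2.resize(f[170:330,290:540],(400,256)),cv2.resize(s[200:400,120:370],(320,256))]))
m=np.zeros_like(g);m[250:300,415:460]=(g[250:300,415:460]<45)
k=max(cv2.findContours(m,0,2)[0],key=cv2.contourArea);r=cv2.minAreaRect(k);print(r)
q=[plane(c,*p,.016) for p in cv2.boxPoints(r)];print(np.mean(q,0),[np.linalg.norm(q[i]-q[i-1]).round(4) for i in range(4)])
E
```

```text
time_s: 28.18
eef_pos: [0.6022, -0.2111, 0.0986]
eef_rot: [-0.0, -0.039, 0.999, 0.0]
wrist_force: [-0.6, 0.3, -5.2]
opening: 0.604
grasp_force: 64.0
t 28.18 pos [ 0.6022 -0.2111  0.0986] F [-0.65  0.26 -5.22] open 0.604 grip 64.0
shift cm [ 5.38 13.52  5.87] turn [ 0.01 -0.01 -0.05]
((439.11541748046875, 271.9231262207031), (32.124996185302734, 32.00096130371094), 82.87498474121094)
[ 0.53851269 -0.08091836  0.016     ] [np.float64(0.0605), np.float64(0.0606), np.float64(0.0605), np.float64(0.0603)]
```

View pics/m2.png

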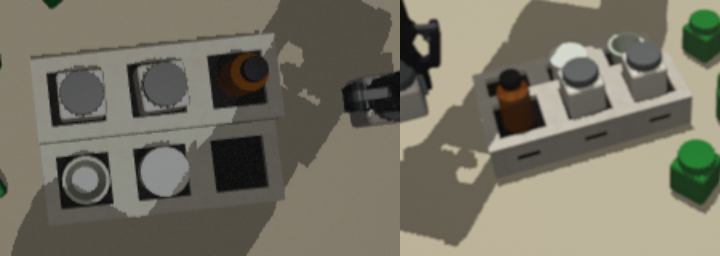

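The bottle stands upright in the rear-right well at (245,75) and the front-right well is empty at (239,163). That puts the well at (0.5385, -0.081), which agrees with the earlier measurement.

```bash
python3 -m handwheel '[[[-1,1.5,1,0,0,0,0],[-1,3.5,4,0,0,0,0],[-1,5,7.5,0,0,0,0],[-1,5.3,11,0,0,0,0],[-1,5.3,13,0,0,0,0],[-1,5.35,13.5,1,0,0,0],[-1,5.35,13.5,3,0,0,0],[-1,5.35,13.5,4.5,0,0,0],[-1,5.35,13.5,5.5,0,0,0],[-1,5.35,13.5,5.5,0,0,0]]]'
python3 g.py 0.5383 -0.0808 0.025 94.5
```

```text
time_s: 29.52
eef_pos: [0.5379, -0.081, 0.0427]
eef_rot: [-0.001, -0.039, 0.999, 0.0]
wrist_force: [0.5, -0.2, -4.9]
opening: 0.596
grasp_force: 63.9
t 29.52 pos [ 0.5379 -0.081   0.0427] F [ 0.47 -0.24 -4.91] open 0.596 grip 63.9
shift cm [-0.04  0.02  1.77] turn [ 0.05 -0.11 -0.08]
```

```bash
python3 -m handwheel '[[[-1,0,0,0.5,0,0,0],[-1,0,0,0.9,0,0,0],[-1,0,0,1.2,0,0,0],[-1,0,0,1.4,0,0,0],[-1,0,0,1.4,0,0,0],[-1,0,0,1.4,0,0,0]]]'; python3 -m handwheel '[[[-1,0,0,0.1,0,0,0],[-1,0,0,0.1,0,0,0]]]'
```

```text
time_s: 30.28
eef_pos: [0.5387, -0.0808, 0.0299]
eef_rot: [0.0, -0.039, 0.999, -0.0]
wrist_force: [0.0, 0.5, -4.9]
opening: 0.602
grasp_force: 63.9
time_s: 30.52
eef_pos: [0.5386, -0.0808, 0.0288]
eef_rot: [-0.0, -0.039, 0.999, 0.0]
wrist_force: [-0.1, 0.3, -5.5]
opening: 0.599
grasp_force: 63.9
```

```bash
python3 -m handwheel '[[[-1,0,0,0.1,0,0,0],[-1,0,0,0.1,0,0,0]]]'
```

```text
time_s: 30.78
eef_pos: [0.5385, -0.0808, 0.0277]
eef_rot: [-0.0, -0.039, 0.999, 0.0]
wrist_force: [0.4, 0.3, -5.3]
opening: 0.598
grasp_force: 63.9
```

```bash
python3 -m handwheel '[[[-1,0,0,0.1,0,0,0],[-1,0,0,0.1,0,0,0]]]'; python3 -m handwheel '[[[-1,0,0,0.1,0,0,0],[-1,0,0,0.1,0,0,0]]]'
```

```text
time_s: 31.02
eef_pos: [0.5385, -0.0808, 0.0267]
eef_rot: [-0.0, -0.039, 0.999, 0.0]
wrist_force: [-0.2, 0.5, -6.1]
opening: 0.598
grasp_force: 63.9
time_s: 31.28
eef_pos: [0.5387, -0.0808, 0.026]
eef_rot: [0.0, -0.039, 0.999, -0.0]
wrist_force: [-0.8, 0.2, -2.3]
opening: 0.599
grasp_force: 64.0
```

Contact at the expected height (TCP 0.026). Release, retreat and check.

```bash
python3 -m handwheel '[[[-1,0,0,0.05,0,0,0],[-1,0,0,0.05,0,0,0],[1,0,0,0.05,0,0,0],[1,0,0,0.05,0,0,0],[1,0,0,0.05,0,0,0],[1,0,0,0.05,0,0,0]]]'
python3 -m handwheel '[[[1,0,0,-1.5,0,0,0],[1,0,0,-4,0,0,0],[1,0,0,-9,0,0,0],[1,0,0,-15,0,0,0],[1,0,0,-20,0,0,0],[1,5,-4,-20,0,0,0],[1,10,-8,-20,0,0,0],[1,14,-12,-20,0,0,0],[1,14,-15,-20,0,0,0],[1,14,-15,-20,0,0,0]]]'
python3 - <<'E'
from h import *
from bench import camera
t=camera("top");c=t["frame"];s=camera("scene")["frame"];P=cloud(t)
cv2.imwrite("pics/m3.png",np.hstack([cv2.resize(c[170:330,290:540],(400,256)),cv2.resize(s[200:400,120:370],(320,256))]))
for u,v in[(340,228),(393,222),(452,214),(442,269)]: print(P[v,u].round(3))
E
```

```text
time_s: 32.02
eef_pos: [0.5387, -0.0809, 0.0253]
eef_rot: [0.0, -0.039, 0.999, -0.0]
wrist_force: [0.6, 0.3, -1.3]
opening: 0.997
grasp_force: 0.0
time_s: 33.28
eef_pos: [0.4104, -0.2432, 0.2266]
eef_rot: [0.001, -0.037, 0.999, -0.001]
wrist_force: [-0.5, 0.5, 1.1]
opening: 0.999
grasp_force: 0.0
[0.617 0.106 0.113]
[0.625 0.016 0.111]
[ 0.633 -0.078  0.136]
[ 0.543 -0.073  0.073]
```

View pics/m3.png

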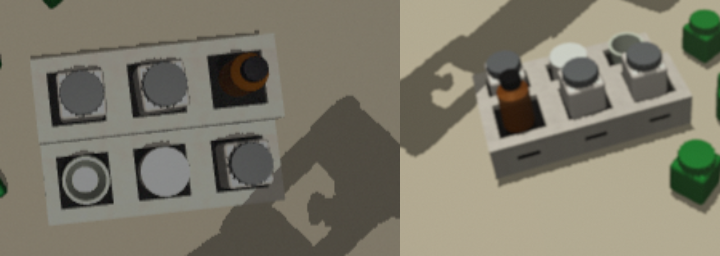

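Tub C is in the front-right well with its lid at 73 mm, the bottle is in the rear-right well with its top at 136 mm, and both are upright. Tubs A and B have not moved.

```bash
python3 -m handwheel '[[[1,0,0,0,0,0,0],[1,0,0,0,0,0,0]]]'; python3 -c "
from bench import ctrl;print(ctrl.hand_in())"
```

```text
time_s: 33.62
eef_pos: [0.4109, -0.2403, 0.2253]
eef_rot: [-0.0, -0.04, 0.999, 0.0]
wrist_force: [-0.2, 0.1, 0.4]
opening: 1.003
grasp_force: 0.0
the job is handed in; nothing more can be done
None
```

The full tub (the rear row's right-hand one, about 0.5 kg by heft) and the bottle have changed places, both upright in each other's wells; the light tubs are back in their own wells, nothing else was touched, and the job was handed in at 33.6 s.

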